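# Put the bandage away and close the hatch of the dressings case

## Robot

A 7-joint arm with a two-finger parallel gripper is mounted at the origin on the work surface. World frame = base frame: x ahead of the robot, y to its left, z up, the work surface at z = 0. Lengths are in m, angles in rad, forces in N, time in s.
With the tool pointing down it reaches from about 0.425 to 0.925 m from the base axis. Payload 6.8 kg.
Tool frame: the origin (TCP) lies midway between the tips of the shut fingers; the grasp point (between the pads) lies r.grip_point_offset behind it (r.grip_point_offset is the distance from the TCP to the grasp point, in m); z points along the fingers, y is the direction in which the jaws open and shut (so a half turn about z gives the same grasp; the last joint's range is limited). The gripper opens to 85 mm and grips with 20 to 120 N. Pads are 22 mm wide; open, the fingers measure 114 mm over their backs; the gripper's body (76 mm by 85 mm) begins 54 mm behind the grasp point. The pads swing forward as they close: fully open they stand 13 mm farther back than shut.
Start: joints at [-1.32, 0.477, 0.022, 1.555, -0.011, 1.109, -0.083], TCP at [0.237, 0.632, 0.231] pointing down, gripper open.
Joint ranges: [-2.96, 2.96], [-0.34, 2.1], [-1.41, 1.46], [0.24, 2.44], [-1.37, 4.51], [0.17, 1.92], [-2.96, 2.96]. Speed limits (rad/s): [2.39, 2.39, 3.14, 3.14, 3.14, 3.14, 3.14].

## Interface

Orientations are given as a rotation vector (axis times angle).
In Python, from bench import r gives the robot as it stands. The module is installed in compiled form; this text tells all that it offers.
- The arm moves only by the tool play_rows, never from a script. Its argument "deltas" is a list of rows, each a list of 3 entries, a list of its own where there are three numbers: the finger opening in mm, from 0 to 85.4, then the shift along the tool's x, y, z in mm, then the turn, a rotation vector about the tool's x, y, z in rad. A call has 1 to 8 rows; each row is the pose to reach, as a shift and turn from the pose measured when the call began, along the tool's axes at that moment; what a row does not reach only later rows make up. A row lasts 1/8 s, in which the tool goes at most 62.5 mm and 10.7 degrees, less where a joint would pass 70% of its speed; a pose out of reach is approached as far as the arm can. A call with a gripper value outside its range is refused whole. The fingers move at their own pace and stop on an object; "squeeze" is the grip in N (left out, the last holds). Time passes only in rows, so rows that repeat a pose let the fingers close. It gives the time, the measured TCP pose, the force and the opening at its end, in the units of the state.
- r.get_obs(): the state, without advancing time (a new reading comes with each control period).
- r.grab_frame(name): name is "scene" or "top"; returns (picture, depth): 420x560x3 uint8, red, green, blue; 420x560 float32, m along the optical axis (not along the pixel's ray), 0 where there is no reading.
- r.camera_model(name): a dict with "mtx" (3x3 intrinsics, pixels), "rvec" (rotation vector, rad) and "tvec" (3), from world to camera coordinates, as OpenCV has them. Camera axes: x right, y down, z forward; pixel columns grow to the right and rows downward; lengths in m; the calibration is good to about 2 mm. A picture is of the moment at which its call begins. camera_model takes no time and is no camera call.
- r.hand_in(): hands the job in, once; it reports no verdict.
The state is a dict: "clock": time; "joints": joint angles; "qvel": joint speeds; "tau": joint torques, N m; "tcp_pos": TCP position; "orientation": TCP orientation; "contact_force": force on the tool from outside, world axes, zero at the start; "moment": the same for the moment, N m; "grip_width": finger opening in m.
Only numpy, scipy, OpenCV 4.12 (cv2) and the standard library are available. Lean on these libraries where they do the work, as an engineer would, in place of code of your own. Each camera call takes 0.05 s, during which the arm holds its last target. There are 200 camera calls.

## Task

Stand the green bandage roll upright on the floor of the open bay of the white dressings case and let go of it. Then slide the translucent green hatch shut by its blue handle until it meets the black rubber stop, keep it pressed there for a second with a firm but gentle push of about 10 N, never slamming or forcing it, and leave it shut against the stop. Leave the blue roll where it stands.

Things in the scene. Friction and masses are not known exactly. Their poses are not given: they have to be found in the camera images.
- case: White case, fixed, 160 (x) x 360 (y) x 64 mm high, origin under its middle on the table, z up, y along the track. Bay: open top, y = -164 to 2 mm, inside x = +-74 mm, floor 6 mm up. Grey deck over the +y half, top 68 mm; rails to 78 mm at both long sides. Black rubber stop strip, 10 mm thick, top 80 mm, across the -y end, its face set anywhere from y = -176 to -152 mm.
- bay (a point): Point on the bay's floor, 100 mm from the case's origin towards -y, in the middle of its width: clear of the open hatch, a good place for the roll. Axes as the case.
- hatch_door (a joint): Opening of the translucent green hatch along +y of the case (m), starts 0.135 to 0.155; against the stop it reads -0.012 to 0.012, by the stop's setting: go by feel. Plate 148 (x) x 184 (y) x 6 mm, top 75 mm above the table; cannot tilt or lift. Takes 2 to 3 N to close; a weak spring, less than its friction, keeps it on the stop once there. The rubber gives under 1 mm; over 16 N forces it.
- handle (a point): Middle of the hatch's blue upright handle bar, 60 (case x) x 12 (case y) x 30 mm high, 85 mm from the hatch's leading (-y) edge, 75 to 105 mm above the table; this point is at 90 mm (79 mm to -y of the case's origin at opening 0). Its flat sides face along the track: push it from its +y side towards -y, or pinch it from above. Axes as the case.
- green_roll_mid (a point): Centre (half-way up) of the green bandage roll: upright firm cylinder, diameter 48 mm, height 50 mm, 80 g or so, z up its axis.
- blue_roll: Blue bandage roll, same size as the green one; origin at the centre of its underside. Leave it alone.
Things that resemble listed ones, but are neither listed nor needed, are in the scene too. Several things look just like the part that bears green_roll_mid: the one meant starts farthest to the robot's right.

How it is judged:
By the outcome, as a careful person would: the job done as asked, in the order asked, and still so for the second after the job is handed in, with the robot touching nothing.
It also fails if it takes over 72 s, if anything falls off the work surface, if the arm or the gripper's body presses on something with over 40 N, if the wrist force passes 120 N, or if a joint passes its speed limit or range.

## Working session

There is one attempt and no reset: what is moved stays moved. The work goes in short steps, Python scripts to look and compute and a tool call to move; the robot and the scene stay as the last step left them, time stands still between calls to the robot, and variables do not carry over. Pictures are saved under pics/ and viewed, about 8 in all and at most 12, crops included, and the job is handed in when it is done.

Besides the shell and the picture viewer there is one more tool, called after "Call:" as a command line: name --argument value ..., lists and objects as JSON in quotes. play_rows: Moves the arm, as the interface text tells. Its arguments: {"type":"object","properties":{"deltas":{"type":"array"},"squeeze":{"type":"number"}},"required":["deltas"]}

```bash
mkdir -p pics; cat > h.py <<'E'
import numpy as np, cv2
from bench import r
from scipy.spatial.transform import Rotation as R
def cam(n):
    m=r.camera_model(n); return np.array(m["mtx"],float),R.from_rotvec(np.ravel(m["rvec"])).as_matrix(),np.ravel(m["tvec"])
def ray(n,u,v,z):
    K,Rm,t=cam(n); c=-Rm.T@t; d=Rm.T@np.linalg.inv(K)@np.array([u,v,1.]); return c+d*(z-c[2])/d[2]
def cloud(n,dep):
    K,Rm,t=cam(n); v,u=np.indices(dep.shape); P=np.stack([u,v,np.ones_like(u)],-1)@np.linalg.inv(K).T*dep[...,None]
    return (P-t)@Rm
def save(n,f):
    p,d=r.grab_frame(n); cv2.imwrite(f,p[...,::-1]); return p,d
E
python3 - <<'E'
from h import *
for n in("scene","top"):
    p,d=save(n,f"pics/{n}0.png"); np.savez(f"{n}0.npz",p=p,d=d)
    K,Rm,t=cam(n); print(n,-Rm.T@t,K[0,0])
o=r.get_obs();print(o,r.grip_point_offset)
E
```

```text
scene [1.05052104 0.18790671 0.96840717] 524.8561474601732
top [ 0.36474858 -0.04219269  0.86264214] 446.2710700395067
{'clock': 0.1, 'joints': array([-1.32007616,  0.4777647 ,  0.02236455,  1.55633865, -0.01152806,
        1.10933491, -0.08309401]), 'qvel': array([-4.26518321e-04, -2.21103055e-03,  9.01363510e-04, -2.46565197e-03,
       -1.23745466e-05,  5.44332889e-04,  4.41189762e-04]), 'tau': array([ 4.38737581e-03, -5.97753775e+01,  1.61387376e+00, -2.81953239e+01,
        1.28676061e-02,  4.97130502e-03,  1.29593752e-05]), 'tcp_pos': array([0.23686539, 0.6314971 , 0.23039757]), 'orientation': array([-5.60588366e-01, -3.09097183e+00,  2.67985159e-03]), 'contact_force': array([ 0.57908242, -0.32462052,  0.99870713]), 'moment': array([-0.00370421,  0.00085039,  0.03065356]), 'grip_width': 0.08549084163098929} 0.0187
```

View pics/scene0.png

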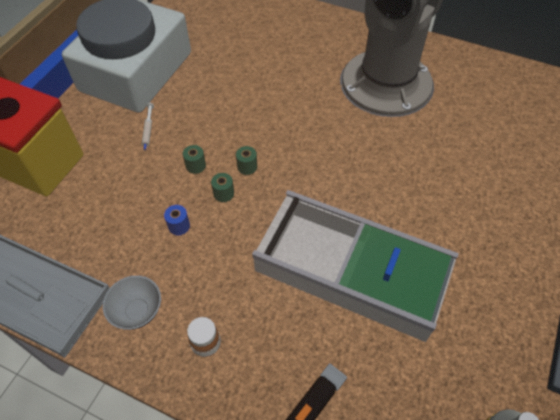

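View pics/top0.png

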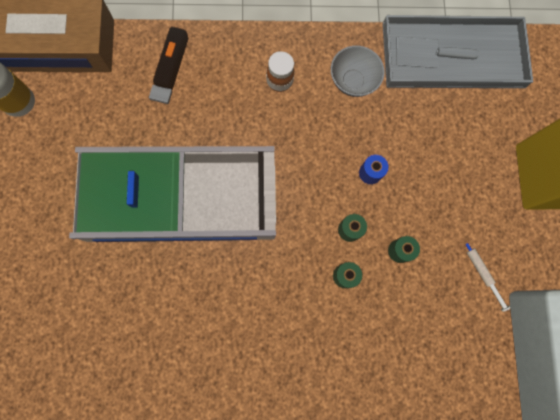

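The scene view shows three green rolls at (194,158), (247,160) and (222,187), the blue roll at (177,220), and the case with its blue handle at (392,264). In the top view the greens are at (405,249), (353,227) and (348,275). The rightmost green roll, top (405,249), should be the target.

```bash
python3 - <<'E'
from h import *
for n in("scene","top"):
    f=np.load(n+"0.npz");p=f["p"];d=f["d"];C=cloud(n,d)
    h=cv2.cvtColor(p,cv2.COLOR_RGB2HSV)
    for nm,lo,hi in(("green",(50,70,20),(95,255,140)),("blue",(110,150,60),(130,255,255))):
        m=cv2.morphologyEx(cv2.inRange(h,lo,hi),cv2.MORPH_OPEN,np.ones((3,3)))
        cs,_=cv2.findContours(m,cv2.RETR_EXTERNAL,cv2.CHAIN_APPROX_NONE)
        for c in cs:
            if cv2.contourArea(c)<80: continue
            mm=np.zeros(m.shape,np.uint8);cv2.drawContours(mm,[c],-1,255,-1)
            P=C[(mm>0)&(d>0)]
            if len(P)<30: continue
            zt=np.percentile(P[:,2],95);T=P[P[:,2]>zt-.008]
            lo_,hi_=np.percentile(T,3,0),np.percentile(T,97,0)
            mr=cv2.minAreaRect(c)
            print(n,nm,np.round(mr[0]),"size",np.round(mr[1]),"ang",round(mr[2]),"zt",zt.round(4),"mid",((lo_+hi_)/2).round(4),"ext",(hi_-lo_).round(3))
            if nm=="green" and cv2.contourArea(c)>3000 or (nm=="blue" and zt>.08 and zt<.13):
                W=np.array([ray(n,u,v,.075 if nm=="green" else .105)[:2] for u,v in cv2.boxPoints(mr)]); print("  corners",W.round(4).tolist())
    # rails: points at z~.078
    m=((C[...,2]>.071)&(C[...,2]<.086)&(d>0)&(C[...,1]<.55)&(C[...,1]>-.05)&(C[...,0]>.3)&(C[...,0]<.75)).astype(np.uint8)
    m=cv2.morphologyEx(m,cv2.MORPH_OPEN,np.ones((2,2)))
    k,l,s,ce=cv2.connectedComponentsWithStats(m)
    P=C[m>0][:,:2].astype(np.float32); rc=cv2.minAreaRect(P*1000);print(n,"rail rect",rc,len(P))
    cv2.imwrite(f"pics/m_{n}.png",m*255)
E
```

```text
scene green [396. 271.] size [98. 67.] ang 21 zt 0.0787 mid [0.5537 0.1935 0.0869] ext [0.133 0.164 0.029]
  corners [[0.6297, 0.1068], [0.4822, 0.0995], [0.482, 0.2858], [0.6238, 0.2799]]
scene blue [392. 262.] size [ 5. 29.] ang 20 zt 0.1074 mid [0.5578 0.1814 0.1052] ext [0.056 0.008 0.006]
  corners [[0.5884, 0.1775], [0.5278, 0.1765], [0.5276, 0.1852], [0.5881, 0.186]]
scene blue [175. 216.] size [15. 21.] ang 76 zt 0.0526 mid [ 0.6107 -0.2623  0.05  ] ext [0.038 0.039 0.006]
scene blue [60. 68.] size [33. 74.] ang 46 zt -0.4459 mid [-0.0575 -1.3336 -0.4483] ext [0.302 0.057 0.01 ]
scene rail rect ((737.5989990234375, 125.86577606201172), (625.8921508789062, 352.2292175292969), 0.02230723202228546) 8896
top green [348. 274.] size [23. 25.] ang 90 zt 0.0515 mid [ 0.4042 -0.2026  0.049 ] ext [0.038 0.04  0.006]
top green [404. 248.] size [23. 28.] ang 90 zt 0.0514 mid [ 0.4505 -0.3127  0.0487] ext [0.039 0.041 0.007]
top green [353. 226.] size [23. 24.] ang 90 zt 0.0514 mid [ 0.4928 -0.2159  0.0489] ext [0.039 0.039 0.006]
top green [128. 192.] size [ 78. 101.] ang 90 zt 0.0779 mid [0.557  0.1931 0.0864] ext [0.135 0.164 0.03 ]
  corners [[0.628, 0.2872], [0.6275, 0.1064], [0.4836, 0.1029], [0.4855, 0.278]]
top blue [131. 188.] size [33.  6.] ang 90 zt 0.1059 mid [0.5551 0.1801 0.103 ] ext [0.053 0.009 0.006]
  corners [[0.5833, 0.1857], [0.5833, 0.1755], [0.5248, 0.173], [0.5249, 0.1832]]
top blue [376. 167.] size [22. 23.] ang 90 zt 0.0514 mid [ 0.6079 -0.2635  0.0488] ext [0.039 0.039 0.006]
top rail rect ((559.6246948242188, 193.48373413085938), (550.12158203125, 267.2947998046875), 76.32767486572266) 10580
```

```bash
python3 - <<'E'
from h import *
for n in("top","scene"):
    f=np.load(n+"0.npz");p=f["p"];d=f["d"];C=cloud(n,d);h=cv2.cvtColor(p,cv2.COLOR_RGB2HSV)
    b=(h[...,1]<90)&(d>0)
    for lo,hi in((.455,.50),(.61,.66)):
        m=b&(C[...,2]>.070)&(C[...,2]<.086)&(C[...,0]>lo)&(C[...,0]<hi)&(C[...,1]>-.1)&(C[...,1]<.34)
        P=C[m]; q=np.polyfit(P[:,1]-.15,P[:,0],1); res=P[:,0]-np.polyval(q,P[:,1]-.15)
        k=abs(res)<.008;q=np.polyfit(P[k,1]-.15,P[k,0],1)
        print(n,"rail x@y.15,slope",q.round(4),"n",len(P),"y",np.percentile(P[:,1],[1,99]).round(4),"std",res[k].std().round(4),"z",P[:,2].mean().round(4))
    m=(C[...,2]>.070)&(C[...,2]<.09)&(d>0)&(C[...,0]>.51)&(C[...,0]<.61)&(C[...,1]<.07)&(C[...,1]>-.1)
    if m.sum()>5: print(" stop",m.sum(),np.percentile(C[m],[3,50,97],0).round(4).tolist(),p[m].mean(0))
    m=(h[...,2]<60)&(d>0)&(C[...,0]>.49)&(C[...,0]<.63)&(C[...,1]<.06)&(C[...,1]>-.1)
    print(" dark",m.sum(),np.percentile(C[m],[3,50,97],0).round(4).tolist() if m.sum() else 0)
    m=(C[...,2]>.043)&(C[...,2]<.06)&(d>0)&(C[...,0]>.40)&(C[...,0]<.5)&(C[...,1]<-.27)&(C[...,1]>-.36)
    (c,s)=cv2.minEnclosingCircle((C[m][:,:2]*1000).astype(np.float32));print(" roll",c,s,m.sum(),np.median(C[m],0))
    z=(d>0)&(C[...,0]>.51)&(C[...,0]<.6)&(C[...,1]>.03)&(C[...,1]<.07);print(" floor z",np.median(C[z][:,2]))
    z=(d>0)&(C[...,0]>.3)&(C[...,0]<.4)&(C[...,1]>.0)&(C[...,1]<.1);print(" table z",np.median(C[z][:,2]))
E
```

```text
top rail x@y.15,slope [-3.000e-04  4.795e-01] n 1466 y [-0.0649  0.2866] std 0.0036 z 0.0765
top rail x@y.15,slope [-0.0059  0.634 ] n 1384 y [-0.0634  0.2865] std 0.0036 z 0.0765
 stop 299 [[0.5122, -0.0482, 0.0763], [0.5636, -0.0441, 0.079], [0.6069, -0.039, 0.0812]] [66.81605351 60.2909699  55.54180602]
 dark 233 [[0.4943, -0.0466, 0.0763], [0.56, -0.0442, 0.0789], [0.6232, -0.0412, 0.0811]]
 roll (452.0630187988281, -313.770751953125) 24.193872451782227 515 [ 0.45139465 -0.31312286  0.04892263]
 floor z 0.004972811677938019
 table z -0.0010366305109746122
scene rail x@y.15,slope [-0.0026  0.4789] n 1061 y [-0.0634  0.2867] std 0.0036 z 0.0775
scene rail x@y.15,slope [-0.0052  0.6341] n 1654 y [-0.0639  0.2867] std 0.0042 z 0.0769
 stop 272 [[0.5131, -0.0487, 0.0723], [0.5623, -0.0429, 0.0795], [0.6071, -0.0388, 0.083]] [60.25       55.26838235 52.24264706]
 dark 257 [[0.4945, -0.0461, 0.0736], [0.5594, -0.0418, 0.0795], [0.6224, -0.0388, 0.0829]]
 roll (451.377197265625, -314.61981201171875) 25.526823043823242 308 [ 0.45321098 -0.31249573  0.04964966]
 floor z 0.006069379806736202
 table z 0.00015250983745118137
```

```bash
python3 - <<'E'
import cv2
a=cv2.imread("pics/scene0.png")[180:340,240:470];cv2.imwrite("pics/c0.png",cv2.resize(a,None,fx=3.4,fy=3.4,interpolation=cv2.INTER_CUBIC))
E
```

```text
(no output)
```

View pics/c0.png

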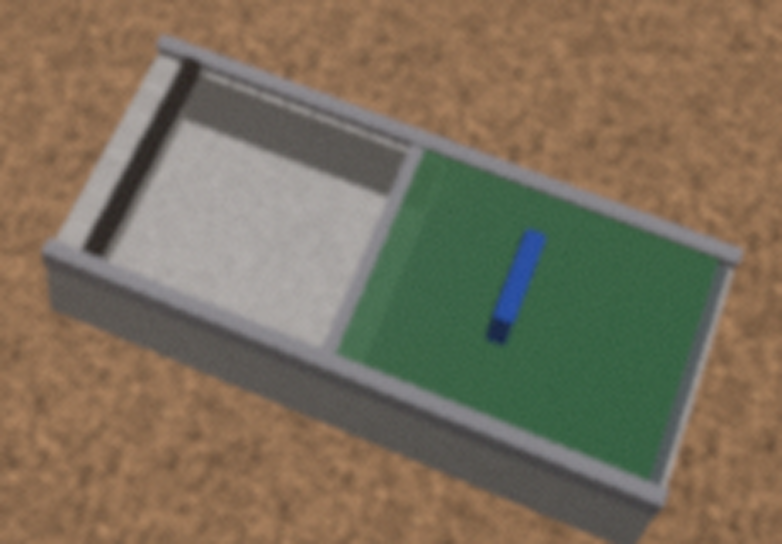

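Measured, in agreement across the two views:
- **Case:** centre about (0.557, 0.1115), yaw about 0.
- **Stop face:** y about -0.038, where the hatch should meet it with the handle near y = 0.045.
- **Handle:** y about 0.181.
- **Target roll:** (0.452, -0.3135), top at 0.05.

I'll use jaws along world x throughout.

```bash
cat >> h.py <<'E'
RD=np.column_stack([[0,-1,0],[1,0,0],[0,0,1]]).astype(float)  # placeholder, fixed below
RD=np.array([[0,1,0],[1,0,0],[0,0,-1]],float)  # cols: tool x=+y world, y=+x, z=down
if R.from_rotvec(r.get_obs()["orientation"]).as_matrix()[1,0]<0: pass
def plan(*pts,rot=RD):
    o=r.get_obs();M=R.from_rotvec(o["orientation"]).as_matrix()
    print("tcp",np.round(o["tcp_pos"],4),"F",np.round(o["contact_force"],2),"w",round(o["grip_width"],4),"t",round(o["clock"],2))
    for p in pts: print(p,"shift",np.round((M.T@(np.array(p)-o["tcp_pos"]))*1000,1),"turn",np.round(R.from_matrix(M.T@rot).as_rotvec(),3))
E
python3 - <<'E'
from h import *
M=R.from_rotvec(r.get_obs()["orientation"]).as_matrix();print(M.round(3))
plan((.56,.28,.24),(.56,0.2,.24))
E
```

```text
[[-0.936  0.351 -0.   ]
 [ 0.351  0.936 -0.002]
 [-0.    -0.002 -1.   ]]
tcp [0.2369 0.6315 0.2304] F [ 0.58 -0.32  1.  ] w 0.0855 t 0.1
(0.56, 0.28, 0.24) shift [-426.  -215.6   -9.2] turn [-1.000e-03  1.000e-03  1.212e+00]
(0.56, 0.2, 0.24) shift [-454.1 -290.6   -9.1] turn [-1.000e-03  1.000e-03  1.212e+00]
```

Call:
play_rows --deltas '[[85,[-454,-291,-9],[0,0,1.212]],[85,[-454,-291,-9],[0,0,1.212]],[85,[-454,-291,-9],[0,0,1.212]],[85,[-454,-291,-9],[0,0,1.212]],[85,[-454,-291,-9],[0,0,1.212]],[85,[-454,-291,-9],[0,0,1.212]],[85,[-454,-291,-9],[0,0,1.212]],[85,[-454,-291,-9],[0,0,1.212]]]'

```text
clock: 1.1
tcp_pos: [0.5368, 0.2298, 0.2392]
orientation: [2.222, 2.22, -0.003]
contact_force: [1.5, -0.0, 0.1]
grip_width: 0.085
```

```bash
python3 -c "
from h import *
plan((.452,-.3135,.15))"
```

```text
tcp [0.5368 0.2298 0.2392] F [ 1.47 -0.04  0.11] w 0.085 t 1.1
(0.452, -0.3135, 0.15) shift [-543.2  -84.4   90.1] turn [-0.001  0.002 -0.001]
```

Call:
play_rows --deltas '[[85,[-543,-84,90],[0,0,0]],[85,[-543,-84,90],[0,0,0]],[85,[-543,-84,90],[0,0,0]],[85,[-543,-84,90],[0,0,0]],[85,[-543,-84,90],[0,0,0]],[85,[-543,-84,90],[0,0,0]],[85,[-543,-84,90],[0,0,0]],[85,[-543,-84,90],[0,0,0]]]'

```text
clock: 2.1
tcp_pos: [0.4607, -0.258, 0.1591]
orientation: [2.221, 2.221, -0.002]
contact_force: [1.0, 0.5, 0.4]
grip_width: 0.0849
```

```bash
python3 -c "
from h import *
plan((.452,-.3135,.08),(.452,-.3135,.014))"
```

```text
tcp [ 0.4607 -0.258   0.1591] F [1.01 0.49 0.36] w 0.0849 t 2.1
(0.452, -0.3135, 0.08) shift [-55.4  -8.7  79.2] turn [-0.001  0.001  0.   ]
(0.452, -0.3135, 0.014) shift [-55.3  -8.6 145.2] turn [-0.001  0.001  0.   ]
```

Call:
play_rows --deltas '[[85,[-55,-9,50],[0,0,0]],[85,[-55,-9,50],[0,0,0]],[85,[-55,-9,65],[0,0,0]],[85,[-55,-9,100],[0,0,0]],[85,[-55,-9,125],[0,0,0]],[85,[-55,-9,145],[0,0,0]],[85,[-55,-9,145],[0,0,0]],[85,[-55,-9,145],[0,0,0]]]'

```text
clock: 3.1
tcp_pos: [0.4523, -0.3132, 0.0149]
orientation: [2.219, 2.221, -0.001]
contact_force: [0.5, -0.6, -0.4]
grip_width: 0.0851
```

```bash
python3 -c "
from h import *
plan((.452,-.3135,.014))
p,d=save('top','pics/top1.png')
p,d=save('scene','pics/scene1.png');cv2.imwrite('pics/c1.png',cv2.resize(p[90:240,120:320,::-1],None,fx=3,fy=3))"
```

```text
tcp [ 0.4523 -0.3132  0.0149] F [ 0.54 -0.64 -0.36] w 0.0851 t 3.1
(0.452, -0.3135, 0.014) shift [-0.3 -0.3  0.9] turn [0.001 0.002 0.001]
```

View pics/c1.png

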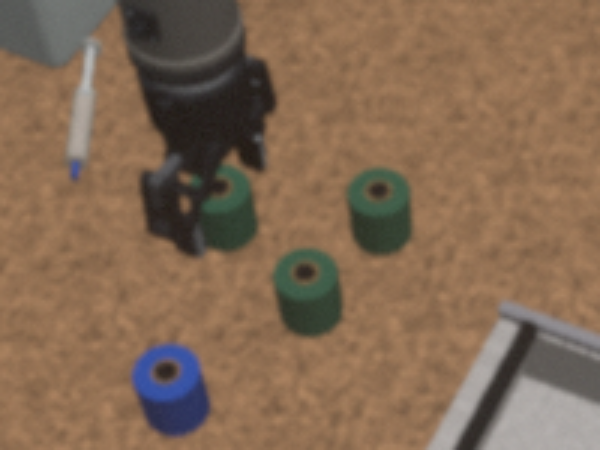

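The fingers straddle the target roll, at crop (222,205), and the other rolls stand clear. I'll close on it.

Call:
play_rows --deltas '[[30,[0,0,0],[0,0,0]],[30,[0,0,0],[0,0,0]],[30,[0,0,0],[0,0,0]],[30,[0,0,0],[0,0,0]],[30,[0,0,-10],[0,0,0]],[30,[0,0,-50],[0,0,0]],[30,[0,0,-100],[0,0,0]],[30,[0,0,-130],[0,0,0]]]' --squeeze 40

```text
clock: 4.2
tcp_pos: [0.4526, -0.3138, 0.1477]
orientation: [2.218, 2.218, 0.0]
contact_force: [0.8, 0.1, -0.7]
grip_width: 0.0468
```

```bash
python3 -c "
from h import *
plan((.5573,.0115,.17))"
```

```text
tcp [ 0.4526 -0.3138  0.1477] F [ 0.81  0.13 -0.72] w 0.0468 t 4.2
(0.5573, 0.0115, 0.17) shift [325.2 104.7 -23. ] turn [ 0.003  0.003 -0.   ]
```

Call:
play_rows --deltas '[[30,[50,16,-15],[0,0,0]],[30,[105,34,-20],[0,0,0]],[30,[165,53,-23],[0,0,0]],[30,[225,72,-23],[0,0,0]],[30,[280,90,-23],[0,0,0]],[30,[315,101,-23],[0,0,0]],[30,[325,105,-23],[0,0,0]],[30,[325,105,-23],[0,0,0]]]'

```text
clock: 5.2
tcp_pos: [0.5574, 0.0109, 0.1701]
orientation: [2.218, 2.218, -0.001]
contact_force: [-0.6, -0.1, -1.9]
grip_width: 0.0468
```

```bash
python3 -c "
from h import *
plan((.557,.0115,.024),(.557,.0115,.0205))
p,d=save('scene','pics/scene2.png');cv2.imwrite('pics/c2.png',cv2.resize(p[100:340,180:470,::-1],None,fx=2.4,fy=2.4))"
```

```text
tcp [0.5574 0.0109 0.1701] F [-0.62 -0.08 -1.87] w 0.0468 t 5.2
(0.557, 0.0115, 0.024) shift [  1.2  -0.8 146.1] turn [0.003 0.004 0.   ]
(0.557, 0.0115, 0.0205) shift [  1.2  -0.8 149.6] turn [0.003 0.004 0.   ]
```

View pics/c2.png

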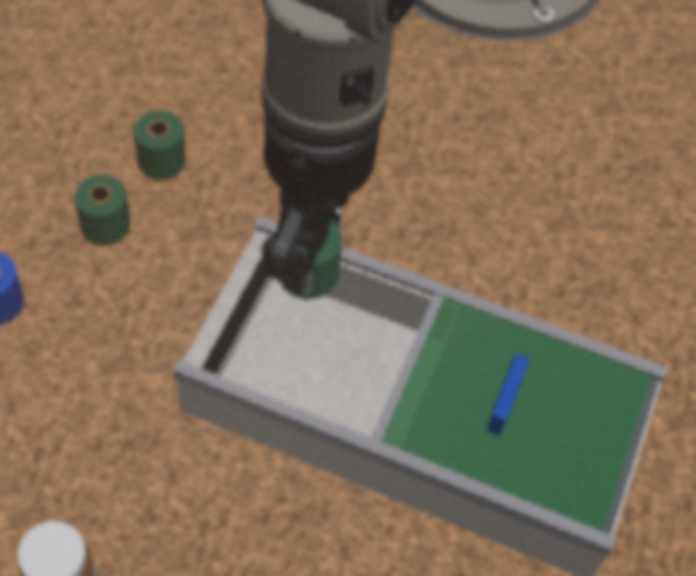

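The roll is held upright at crop (318,262) above the bay. I'll lower it, slowing down near the floor.

Call:
play_rows --deltas '[[30,[1,-1,40],[0,0,0]],[30,[1,-1,85],[0,0,0]],[30,[1,-1,120],[0,0,0]],[30,[1,-1,135],[0,0,0]],[30,[1,-1,142],[0,0,0]],[30,[1,-1,146],[0,0,0]],[30,[1,-1,147],[0,0,0]],[30,[1,-1,147],[0,0,0]]]'

```text
clock: 6.25
tcp_pos: [0.5571, 0.0102, 0.0238]
orientation: [2.219, 2.216, 0.0]
contact_force: [-0.7, -1.0, -0.3]
grip_width: 0.0468
```

Call:
play_rows --deltas '[[30,[0,0,1],[0,0,0]],[30,[0,0,1.5],[0,0,0]],[30,[0,0,2],[0,0,0]],[30,[0,0,2.5],[0,0,0]],[30,[0,0,3],[0,0,0]],[30,[0,0,3],[0,0,0]]]'

```text
clock: 7.0
tcp_pos: [0.5571, 0.0102, 0.0217]
orientation: [2.22, 2.216, 0.001]
contact_force: [-3.7, -0.3, 10.9]
grip_width: 0.0468
```

The roll is on the floor, with 11 N upward. I'll release it and lift clear.

Call:
play_rows --deltas '[[55,[0,0,-0.5],[0,0,0]],[65,[0,0,-0.5],[0,0,0]],[80,[0,0,-0.5],[0,0,0]],[80,[0,0,-0.5],[0,0,0]],[80,[0,0,-15],[0,0,0]],[80,[0,0,-50],[0,0,0]],[80,[0,0,-100],[0,0,0]],[80,[0,0,-145],[0,0,0]]]'

```text
clock: 8.0
tcp_pos: [0.5566, 0.0104, 0.1692]
orientation: [2.22, 2.215, 0.002]
contact_force: [0.9, -0.5, 0.8]
grip_width: 0.0798
```

```bash
python3 -c "
from h import *
plan((.557,.21,.17),(.557,.21,.087))"
```

```text
tcp [0.5566 0.0104 0.1692] F [ 0.89 -0.46  0.81] w 0.0798 t 8.0
(0.557, 0.21, 0.17) shift [199.6  -0.   -1.3] turn [ 0.005  0.003 -0.002]
(0.557, 0.21, 0.087) shift [199.8  -0.4  81.6] turn [ 0.005  0.003 -0.002]
```

Call:
play_rows --deltas '[[0,[60,0,-3],[0,0,0]],[0,[120,0,-3],[0,0,0]],[0,[175,0,-3],[0,0,0]],[0,[206,0,-3],[0,0,0]],[0,[206,0,-3],[0,0,0]],[0,[206,0,20],[0,0,0]],[0,[206,0,40],[0,0,0]],[0,[206,0,40],[0,0,0]]]'

```text
clock: 9.0
tcp_pos: [0.5565, 0.2144, 0.128]
orientation: [2.222, 2.213, -0.002]
contact_force: [0.8, 0.2, 0.4]
grip_width: -0.0002
```

```bash
python3 -c "
from h import *
p,d=save('scene','pics/scene3.png');cv2.imwrite('pics/c3.png',cv2.resize(p[150:340,230:470,::-1],None,fx=2.8,fy=2.8))
C=cloud('scene',d);h=cv2.cvtColor(p,cv2.COLOR_RGB2HSV)
m=(d>0)&(C[...,2]>.045)&(C[...,2]<.064)&(C[...,0]>.50)&(C[...,0]<.61)&(C[...,1]>-.03)&(C[...,1]<.06)
T=C[m];print(m.sum(),np.percentile(T,[3,50,97],0).round(4))
plan((.557,.217,.087))"
```

```text
434 [[ 0.5371 -0.011   0.0478]
 [ 0.5605  0.0097  0.0559]
 [ 0.5803  0.031   0.0596]]
tcp [0.5573 0.2149 0.129 ] F [ 0.6  -0.49  0.92] w 0.0 t 9.05
(0.557, 0.217, 0.087) shift [ 2.3 -0.5 42. ] turn [ 0.004  0.004 -0.004]
```

View pics/c3.png

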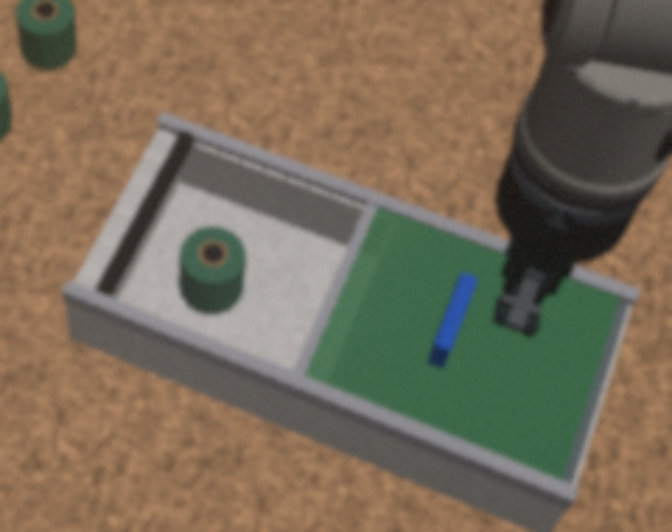

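The roll stands upright in the bay at crop (212,268), with its top at about 56 mm. The closed fingers are behind the handle at crop (520,315). I'll lower them and start pushing.

Call:
play_rows --deltas '[[0,[2,0,15],[0,0,0]],[0,[2,0,30],[0,0,0]],[0,[2,0,41],[0,0,0]],[0,[2,0,41],[0,0,0]],[0,[-3,0,41],[0,0,0]],[0,[-8,0,41],[0,0,0]],[0,[-13,0,41],[0,0,0]],[0,[-18,0,41],[0,0,0]]]'

```text
clock: 10.05
tcp_pos: [0.5576, 0.1965, 0.0884]
orientation: [2.222, 2.213, 0.002]
contact_force: [-0.8, 2.1, 0.6]
grip_width: 0.0001
```

Call:
play_rows --deltas '[[0,[-4,0,0],[0,0,0]],[0,[-9,0,0],[0,0,0]],[0,[-15,0,0],[0,0,0]],[0,[-21,0,0],[0,0,0]],[0,[-27,0,0],[0,0,0]],[0,[-33,0,0],[0,0,0]],[0,[-39,0,0],[0,0,0]],[0,[-44,0,0],[0,0,0]]]'

```text
clock: 11.05
tcp_pos: [0.5574, 0.152, 0.0886]
orientation: [2.222, 2.212, 0.002]
contact_force: [1.8, 2.1, -1.0]
grip_width: -0.0001
```

Call:
play_rows --deltas '[[0,[-5,0,0],[0,0,0]],[0,[-11,0,0],[0,0,0]],[0,[-17,0,0],[0,0,0]],[0,[-23,0,0],[0,0,0]],[0,[-29,0,0],[0,0,0]],[0,[-35,0,0],[0,0,0]],[0,[-41,0,0],[0,0,0]],[0,[-46,0,0],[0,0,0]]]'

```text
clock: 12.05
tcp_pos: [0.5573, 0.1056, 0.0887]
orientation: [2.222, 2.212, 0.002]
contact_force: [1.8, 3.7, -1.0]
grip_width: 0.0002
```

Call:
play_rows --deltas '[[0,[-5,0,0],[0,0,0]],[0,[-10,0,0],[0,0,0]],[0,[-15,0,0],[0,0,0]],[0,[-20,0,0],[0,0,0]],[0,[-24,0,0],[0,0,0]],[0,[-27,0,0],[0,0,0]],[0,[-29,0,0],[0,0,0]],[0,[-31,0,0],[0,0,0]]]'

```text
clock: 13.05
tcp_pos: [0.5572, 0.0746, 0.0889]
orientation: [2.222, 2.213, 0.002]
contact_force: [1.1, 3.3, -1.4]
grip_width: 0.0001
```

Call:
play_rows --deltas '[[0,[-1,0,0],[0,0,0]],[0,[-2,0,0],[0,0,0]],[0,[-3,0,0],[0,0,0]],[0,[-4,0,0],[0,0,0]],[0,[-5,0,0],[0,0,0]],[0,[-6,0,0],[0,0,0]]]'

```text
clock: 13.8
tcp_pos: [0.5571, 0.0685, 0.0889]
orientation: [2.222, 2.212, 0.002]
contact_force: [1.8, 2.0, -1.3]
grip_width: -0.0001
```

Call:
play_rows --deltas '[[0,[-0.7,0,0],[0,0,0]],[0,[-1.4,0,0],[0,0,0]],[0,[-2,0,0],[0,0,0]],[0,[-2,0,0],[0,0,0]]]'

```text
clock: 14.3
tcp_pos: [0.5571, 0.0664, 0.0889]
orientation: [2.222, 2.212, 0.002]
contact_force: [1.4, 2.0, -0.4]
grip_width: 0.0
```

Call:
play_rows --deltas '[[0,[-0.6,0,0],[0,0,0]],[0,[-1.2,0,0],[0,0,0]],[0,[-1.5,0,0],[0,0,0]],[0,[-1.5,0,0],[0,0,0]]]'

```text
clock: 14.8
tcp_pos: [0.5571, 0.0648, 0.0889]
orientation: [2.222, 2.212, 0.002]
contact_force: [0.9, 1.5, -0.4]
grip_width: 0.0001
```

Call:
play_rows --deltas '[[0,[-0.5,0,0],[0,0,0]],[0,[-1,0,0],[0,0,0]],[0,[-1,0,0],[0,0,0]]]'

```text
clock: 15.18
tcp_pos: [0.5571, 0.0637, 0.0889]
orientation: [2.222, 2.212, 0.002]
contact_force: [2.3, 1.6, -2.0]
grip_width: -0.0003
```

Call:
play_rows --deltas '[[0,[-0.5,0,0],[0,0,0]],[0,[-1,0,0],[0,0,0]],[0,[-1,0,0],[0,0,0]]]'

```text
clock: 15.55
tcp_pos: [0.5571, 0.0626, 0.0889]
orientation: [2.222, 2.212, 0.002]
contact_force: [2.6, 3.0, -1.0]
grip_width: -0.0004
```

Call:
play_rows --deltas '[[0,[-0.5,0,0],[0,0,0]],[0,[-1,0,0],[0,0,0]],[0,[-1,0,0],[0,0,0]]]'

```text
clock: 15.92
tcp_pos: [0.5571, 0.0621, 0.0889]
orientation: [2.222, 2.213, 0.002]
contact_force: [1.6, 4.3, -1.0]
grip_width: -0.0003
```

Call:
play_rows --deltas '[[0,[-0.6,0,0],[0,0,0]],[0,[-0.9,0,0],[0,0,0]],[0,[-0.9,0,0],[0,0,0]]]'

```text
clock: 16.3
tcp_pos: [0.5571, 0.0621, 0.0889]
orientation: [2.222, 2.214, 0.003]
contact_force: [1.1, 5.5, -0.7]
grip_width: -0.0001
```

It has met the stop: the hatch no longer advances and the force is rising. I'll raise it to about 10 N.

Call:
play_rows --deltas '[[0,[-1.2,0,0],[0,0,0]],[0,[-1.5,0,0],[0,0,0]],[0,[-1.5,0,0],[0,0,0]]]'

```text
clock: 16.68
tcp_pos: [0.5571, 0.0621, 0.0889]
orientation: [2.221, 2.216, 0.005]
contact_force: [0.6, 7.1, -0.7]
grip_width: 0.0
```

Call:
play_rows --deltas '[[0,[-1.7,0,0],[0,0,0]],[0,[-2.2,0,0],[0,0,0]],[0,[-2.2,0,0],[0,0,0]],[0,[-2.2,0,0],[0,0,0]]]'

```text
clock: 17.18
tcp_pos: [0.5571, 0.0621, 0.089]
orientation: [2.22, 2.219, 0.007]
contact_force: [1.0, 8.3, -2.1]
grip_width: -0.0001
```

Call:
play_rows --deltas '[[0,[-2.4,0,0],[0,0,0]],[0,[-2.7,0,0],[0,0,0]],[0,[-2.7,0,0],[0,0,0]],[0,[-2.7,0,0],[0,0,0]]]'

```text
clock: 17.68
tcp_pos: [0.557, 0.0621, 0.089]
orientation: [2.22, 2.223, 0.01]
contact_force: [1.4, 9.7, -0.6]
grip_width: -0.0003
```

Call:
play_rows --deltas '[[0,[-2.7,0,0],[0,0,0]],[0,[-2.7,0,0],[0,0,0]],[0,[-2.7,0,0],[0,0,0]],[0,[-2.7,0,0],[0,0,0]],[0,[-2.7,0,0],[0,0,0]],[0,[-2.7,0,0],[0,0,0]],[0,[-2.7,0,0],[0,0,0]],[0,[-2.7,0,0],[0,0,0]]]'

```text
clock: 18.68
tcp_pos: [0.557, 0.0621, 0.089]
orientation: [-2.216, -2.224, -0.013]
contact_force: [0.6, 10.1, -0.1]
grip_width: 0.0004
```

Call:
play_rows --deltas '[[0,[-2.7,0,0],[0,0,0]],[0,[-2.7,0,0],[0,0,0]],[0,[-2.7,0,0],[0,0,0]],[0,[-2.7,0,0],[0,0,0]]]'

```text
clock: 19.18
tcp_pos: [0.557, 0.0622, 0.089]
orientation: [-2.212, -2.225, -0.016]
contact_force: [1.6, 10.5, -0.9]
grip_width: 0.0
```

That is about 1.5 s at 10 N. I'll back straight off and then lift.

Call:
play_rows --deltas '[[0,[0,0,0],[0,0,0]],[0,[2,0,0],[0,0,0]],[0,[6,0,0],[0,0,0]],[0,[14,0,0],[0,0,0]],[0,[20,0,-1],[0,0,0]],[0,[22,0,-30],[0,0,0]],[0,[22,0,-80],[0,0,0]],[0,[22,0,-110],[0,0,0]]]'

```text
clock: 20.18
tcp_pos: [0.5571, 0.0834, 0.2015]
orientation: [-2.213, -2.226, -0.019]
contact_force: [0.6, 0.2, 0.1]
grip_width: 0.0001
```

Call:
play_rows --deltas '[[0,[50,0,0],[0,0,0]],[0,[100,0,0],[0,0,0]],[0,[150,0,0],[0,0,0]],[0,[190,0,0],[0,0,0]],[0,[200,0,0],[0,0,0]],[0,[200,0,0],[0,0,0]]]'

```text
clock: 20.92
tcp_pos: [0.5557, 0.2835, 0.2034]
orientation: [-2.212, -2.227, -0.018]
contact_force: [-0.9, -0.0, -0.3]
grip_width: 0.0003
```

```bash
python3 - <<'E'
from h import *
plan()
p,d=save('scene','pics/scene4.png');cv2.imwrite('pics/c4.png',cv2.resize(p[130:340,150:470,::-1],None,fx=2.4,fy=2.4))
for n in("scene","top"):
    p,d=save(n,f"pics/{n}5.png");C=cloud(n,d);h=cv2.cvtColor(p,cv2.COLOR_RGB2HSV)
    m=(cv2.inRange(h,(110,130,50),(130,255,255))>0)&(d>0)&(C[...,2]>.085)&(C[...,2]<.12)
    if m.sum(): print(n,"handle",np.percentile(C[m],[5,50,95],0).round(4).tolist())
    m=(cv2.inRange(h,(110,130,50),(130,255,255))>0)&(d>0)&(C[...,2]>.03)&(C[...,2]<.06)&(C[...,1]<-.2)&(C[...,1]>-.3)
    if m.sum(): print(n,"blue roll",np.percentile(C[m],[5,50,95],0).round(4).tolist())
E
```

```text
tcp [0.5557 0.2835 0.2034] F [-0.87 -0.01 -0.35] w 0.0003 t 20.93
scene handle [[0.5314, 0.0427, 0.0944], [0.5609, 0.0477, 0.1045], [0.5856, 0.0518, 0.1073]]
scene blue roll [[0.59, -0.2814, 0.0431], [0.6129, -0.2583, 0.0496], [0.6281, -0.2424, 0.0523]]
top handle [[0.5289, 0.0408, 0.1016], [0.5546, 0.0448, 0.1038], [0.581, 0.0497, 0.1059]]
top blue roll [[0.5876, -0.2825, 0.0357], [0.6047, -0.2599, 0.0485], [0.6273, -0.2425, 0.0512]]
```

View pics/c4.png

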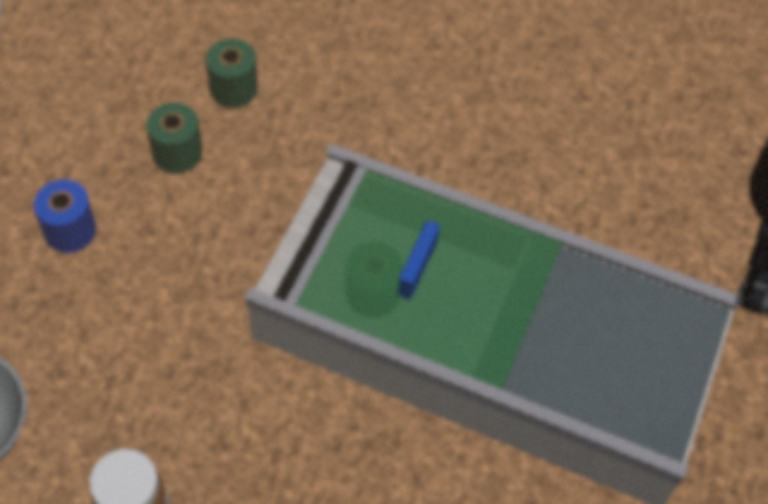

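The hatch's grey leading edge lies along the black stop, from crop (350,170) to (285,295). The roll stands upright under the hatch at (373,280). The handle is at y ≈ 0.046 against about 0.045 expected, which puts the leading edge at -0.039 against the stop face at -0.038. The blue roll has not moved.

```bash
python3 -c "
from h import *
print(r.hand_in())"
```

```text
the job is handed in; nothing more can be done
None
```

The job is done and handed in at about 21 s. The green roll farthest to the robot's right stands upright on the bay floor, and the hatch is shut against the rubber stop.

- **Roll:** I lowered it until it touched the floor (about 11 N), then released it. Pictures afterwards show it upright, about 1–2 mm from the bay point.
- **Hatch:** I pushed it shut with closed fingers behind the blue handle, at 2–4 N, creeping over the last few millimetres until it met the stop. I then held about 10 N (readings 9.7, 10.1 and 10.5 N) for about 1.5 s. After that I backed straight off.
- **Final checks:** The handle is at y ≈ 0.045–0.048 m in the two cameras. That puts the hatch's leading edge at the stop face, within the measuring error of about 2 mm. The blue roll is where it was and the arm is touching nothing. No check failed. The two cameras differed by about 3 mm on the handle, so the claim that the hatch met the stop rests mainly on feel: it stopped moving while the force rose.

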